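# Scrap the snapped filter cap, hold the sound one at the vent mark

## Task

Two grey plastic bayonet caps lie on the bench: first put the one whose grip bar is snapped off short into the steel tray for scrap. Then set the sound cap fully down into the slots of the filter pot and turn it clockwise (seen from above) half-way to its lock, so that its grip bar points at the single ridges on the collar: that is the vent position. Never turn it on into the lock, leave everything else alone, and finish while still gripping the cap and holding it there, because its spring turns it back if it is let go.

Things in the scene. Friction and masses are not known exactly. Their poses are not given: they have to be found in the camera images.
- sound_cap: Sound cap, grey plastic, about 0.12 kg, standing on its skirt. Origin: centre of the skirt's underside, z up. Skirt 68 mm diameter, height 0 to 16 mm, with two lugs at its +x and -x sides (14 mm wide, out to 42 mm from the axis, height 2 to 8 mm); brim 90 mm diameter, height 16 to 22 mm; grip bar on top along x (see its grip point). Half a turn about z makes no difference.
- sound_cap_grip (a point): Middle of the sound cap's whole grip bar, 37 mm above the cap's origin. The bar runs along the cap's x from -39 to +39 mm, is 14 mm thick in y and stands from height 22 to 52 mm; the lugs lie under its ends.
- snapped_cap: The reject: a cap like the sound one (same origin, skirt, lugs, brim, mass) with half of its grip bar snapped off.
- snapped_cap_grip (a point): Middle of what is left of the reject's grip bar, at x = -19 mm, height 37 mm in the cap's frame. It runs along x only from -39 to +1 mm, 14 mm thick in y, height 22 to 52 mm; a low jagged stump (up to 8 mm above the brim) goes on to x = 14 mm.
- pot: Aluminium filter pot bolted to the bench, 108 mm diameter, 90 mm high, foot 128 mm wide, pipe stub low on +x out to 85 mm. Origin: centre of its foot, z up. A cap whose bar lies along the pot's x axis (either way round) drops through the slots until its brim rests on the top face: its origin is then 74 mm above the pot's, and it can turn clockwise only (negative about z).
- pot_mouth (a point): Centre of the pot's mouth at its top face, 90 mm up. Mouth 72 mm diameter in a 6 mm thick flange; slots 18 mm wide, out to 46 mm from the axis, at the pot's +x and -x sides (small dots on the rim). Raised ridges on the rim, 50 mm from the axis: single ones 45 degrees clockwise of the slots (half-way, vent), double ones 90 degrees clockwise (lock).
- spring_ring (a joint): Steel ring inside the pot, which the lugs push round: 0 at rest, grows (rad) clockwise. The lugs meet it after about 5 degrees of turn, so it reads some 0.1 less than the cap's turn. Its spring turns a cap back when let go: 0.07 N m at first, 0.14 at 45 degrees, 0.22 at 90. Between about 60 and 90 degrees the lugs click over spring balls into the lock.
- scrap_tray: Open steel tray fixed on the bench, 130 mm (its x) by 200 mm (its y), walls 3 mm thick and 73 mm high, floor 3 mm thick. Origin: centre of its underside, z up.
- pencil: Carpenter's pencil, 172 mm long along its y, a bystander.
- tin: Round tin, 95 mm diameter, 38 mm high, a bystander.
- sander: Sanding block, 67 x 118 x 32 mm, a bystander.
- wedge: Wooden wedge, 36 x 119 x 28 mm, a bystander. To its left and right stand two thick fixed timber posts, nearly 1 m tall, their front faces about 0.66 m ahead of the robot: keep the arm clear of them.

How it is judged (in metres and radians):
On the way, in this order (a step that is already met when the one before it is completed fails the run):
1. the snapped cap lies released in the tray (x of snapped_cap in the frame of scrap_tray between -0.06 and 0.06 m and y of snapped_cap in the frame of scrap_tray between -0.095 and 0.095 m and z of snapped_cap in the frame of scrap_tray below 0.06 m and contact force between the fingers and snapped_cap below 0.2 N and linear speed of snapped_cap below 0.03 m/s), for 0.2 s.
2. the sound cap is fully down in the slots of the pot (z of sound_cap in the frame of pot between 0.068 and 0.08 m and horizontal distance between sound_cap and pot below 0.005 m and angle between sound_cap's own z axis and vertical below 0.1 rad and angle between the x axis of sound_cap and the x axis of pot, either way round below 0.25 rad), for 0.05 s.
At the end, for the whole second after the job is handed in: The snapped cap lies at rest inside the tray. The sound cap is fully down in the pot (origin 68 to 80 mm above the pot's, within 5 mm of its axis, upright), turned 45 degrees (within 9) clockwise from the slots, still, and held there by the fingers with more than 3 N (all of step 1 and z of sound_cap in the frame of pot between 0.068 and 0.08 m and horizontal distance between sound_cap and pot below 0.005 m and angle between sound_cap's own z axis and vertical below 0.1 rad and angle between the x axis of sound_cap and the x axis of pot, either way round between 0.625 and 0.945 rad and contact force between the fingers and sound_cap above 3 N and angular speed of sound_cap below 0.3 rad/s); the arm keeps its last pose, push and grip.
It fails at once if the sound cap is turned more than 60 degrees, on into the lock (z of sound_cap in the frame of pot between 0.068 and 0.08 m and horizontal distance between sound_cap and pot below 0.005 m and angle between sound_cap's own z axis and vertical below 0.1 rad and angle between the x axis of sound_cap and the x axis of pot, either way round above 1.05 rad).
It fails at once if the snapped cap is put into the pot (horizontal distance between snapped_cap and pot below 0.012 m and z of snapped_cap in the frame of pot below 0.082 m).
It fails at once if a bystander (pencil, tin, sanding block, wedge) is moved by more than 30 mm (distance of any of pencil, tin, sander, wedge from where it was at the start of the episode above 0.03 m).
It also fails if it takes over 61 s, if anything falls off the work surface, if the arm or the gripper's body presses on something with over 40 N, if the wrist force passes 120 N, or if a joint passes its speed limit or range.

## Robot

A 6-joint arm with a two-finger parallel gripper is mounted at the origin on a cart in front of the work surface, level with it; the furniture and walls round the work are solid. World frame = base frame: x ahead of the robot, y to its left, z up, the work surface at z = 0. Lengths are in mm, angles in rad, forces in N, time in s.
With the tool pointing down it reaches from about 275 to 775 mm from the base axis. Payload 14.6 kg.
Tool frame: the origin (TCP) lies at the very end of the fingers, on their centre line; the grasp point (between the pads) lies 19 mm behind it; z points along the fingers, y is the line along which they close (so a half turn about z gives the same grasp; the last joint's range is limited). The gripper opens to 85 mm and grips with 20 to 120 N. Pads are 22 mm wide; open, the fingers measure 114 mm over their backs; the gripper's body (76 mm by 85 mm) begins 54 mm behind the grasp point. The pads swing forward as they close: fully open they stand 13 mm farther back than shut.
Start: joints at [0.968, 0.263, -0.048, 1.259, 0, 1.415], TCP at [227.321, 473.237, 208.478] pointing down, gripper open.
Joint ranges: [-2.65, 2.65], [-0.89, 1.7], [-1.18, 1.37], [-2.13, 2.11], [-1.35, 1.29], [-3.14, 3.14]. Speed limits (rad/s): [1.89, 1.89, 2.57, 2.79, 3.14, 3.14].

## Interface

Orientations are given as a 3x3 rotation matrix whose columns are the frame's x, y, z axes.
In Python, from workcell import arm, eyes, close_job gives the robot as it stands (arm), with the cameras (eyes) and the job as plain functions.
- The arm moves only by the tool tcp_steps, called after ">>>" by a JSON object that holds its "op" and its "data", one argument or row to a line. Schema: {"type":"object","properties":{"rows":{"type":"array","items":{"type":"array","items":{"type":"array","items":{"type":"number"},"minItems":5,"maxItems":5},"minItems":1,"maxItems":20},"minItems":1,"maxItems":1},"only":{"type":"string"},"quiet":{"type":"boolean"},"lines":{"type":"string"}},"required":["rows"],"additionalProperties":false}. rows is a list that holds a single list of rows (three levels of brackets), with 1 to 20 rows, each of 5 numbers: the opening from 0.0 (shut) to 1.0 (fully open), then dx, dy, dz in fractions of the full range, 1 being 400 mm, then a turn about the tool's z in normalised numbers (1 is 45 degrees); each row shifts and turns the commanded pose from where the row before left it, along the tool's axes as they then stand; what a row does not reach is not made up. A row lasts 1/12 s, in which the tool goes at most 41.7 mm and 0.125 rad, less where a joint would pass 70% of its speed; a pose out of reach is approached as far as the arm can. The fingers move at their own pace and stop on an object; the grip force is fixed at half the most. Time passes only in rows, so rows that do not move let the fingers close. The tool returns the time, the measured TCP pose, the force, the opening and the grip force at its end. only (a regular expression) keeps the lines of the reply that match it, lines (a string "A,B") keeps lines A to B, and quiet returns only ok. No shift or turn number may pass 1 either way. Input that does not fit is refused with a message, and nothing moves.
- arm.observe(): the state, without advancing time (a new reading comes with each control period).
- eyes.read_camera(name): name is "scene" or "side" or "wrist"; returns the picture (400x640x3 uint8, red, green, blue); there is no depth.
- eyes.camera_model(name): a dict with "vertical_fov" (degrees; the focal length in pixels is half the picture's height over the tangent of half this angle, whatever the lens; pixels are square), "cx", "cy" (the principal point, pixels), "R" (3x3) and "t" (3): a world point X has camera coordinates R X + t; the wrist camera has in their place "tool_from_camera" (4x4, takes a point from camera to tool coordinates, whose origin is the TCP and whose axes are the flange's). Camera axes: x right, y down, z forward; pixel columns grow to the right and rows downward; lengths in mm; the calibration is good to about 2 mm. The wrist camera is an equidistant fisheye: a pixel r from the principal point sees the ray r / f radians off the axis. A picture is of the moment at which its call begins: read the wrist's pose just before it. camera_model takes no time and is no camera call.
- close_job(): hands the job in; it is judged then, once.
The state is a dict: "time": time; "joint_pos": joint angles; "joint_vel": joint speeds; "tau": joint torques, N m; "ee_pos": TCP position; "eef_rot": TCP orientation; "force": force on the tool from outside, world axes, zero at the start; "wrist_torque": the same for the moment, N m; "grip_width": opening from 0.0 (shut) to 1.0 (fully open); "grip_force": force on a finger pad.
Only numpy, scipy, OpenCV 4.12 (cv2) and the standard library are available. Lean on these libraries where they do the work, as an engineer would, in place of code of your own. Each camera call takes 0.05 s, during which the arm holds its last target. There are 200 camera calls.

## Working session

There is one attempt and no reset: what is moved stays moved. The work goes in short steps, Python scripts to look and compute and a tool call to move; the robot and the scene stay as the last step left them, time stands still between calls to the robot, and variables do not carry over. Pictures are saved under pics/ and viewed, at most 10 in all, crops included, and the job is handed in when it is done.

```bash
ls; mkdir -p pics
```

Run:
```python
from workcell import arm, eyes, close_job
import cv2
s=arm.observe();print({k:s[k] for k in('time','ee_pos','eef_rot','grip_width')})
for n in('scene','side','wrist'):
    cv2.imwrite(f'pics/{n}0.png',eyes.read_camera(n)[:,:,::-1]);print(n,eyes.camera_model(n))
```

```text
pics
workcell.py
{'time': 0.0, 'ee_pos': array([227.1453406 , 472.97483592, 208.00025905]), 'eef_rot': array([[-9.01393712e-01,  4.32999986e-01, -6.23500367e-04],
       [ 4.33000406e-01,  9.01393244e-01, -9.31872203e-04],
       [ 1.58518368e-04, -1.10995966e-03, -9.99999371e-01]]), 'grip_width': 1.0017217305069956}
scene {'vertical_fov': 52.210851179518265, 'cx': 322.149227613952, 'cy': 197.09012737242065, 'R': array([[ 0.6471507 , -0.76219869,  0.015784  ],
       [-0.31783536, -0.28856383, -0.90316754],
       [ 0.6929478 ,  0.57946879, -0.42899798]]), 't': array([-349.30344717,  233.31594456,  985.13059262])}
side {'vertical_fov': 45.2708141092569, 'cx': 316.1709938038838, 'cy': 190.6538446237498, 'R': array([[-0.93340464, -0.35843112, -0.01681993],
       [-0.17923388,  0.50633282, -0.84350595],
       [ 0.31085527, -0.78431767, -0.5368564 ]]), 't': array([ 501.34843872,  178.43687975, 1238.47761398])}
wrist {'vertical_fov': 65.70646984690485, 'cx': 317.5472739997125, 'cy': 199.8916082647004, 'tool_from_camera': array([[-4.97142858e-04, -9.60438453e-01, -2.78491886e-01,
         7.06436506e+01],
       [ 9.99999874e-01, -4.58818495e-04, -2.02791797e-04,
        -4.58355859e-01],
       [ 6.69918119e-05, -2.78491952e-01,  9.60438560e-01,
        -1.65354210e+02],
       [ 0.00000000e+00,  0.00000000e+00,  0.00000000e+00,
         1.00000000e+00]])}
```

View pics/scene0.png

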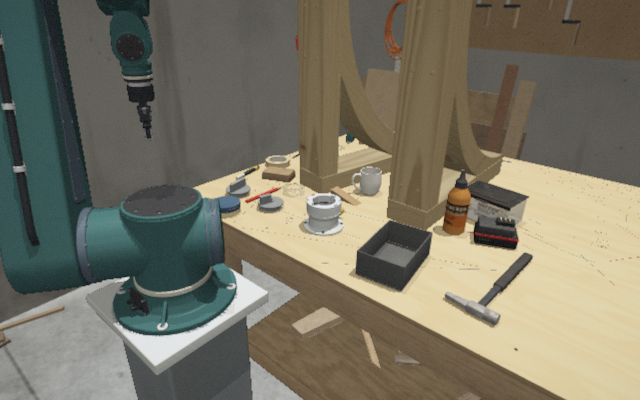

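View pics/side0.png

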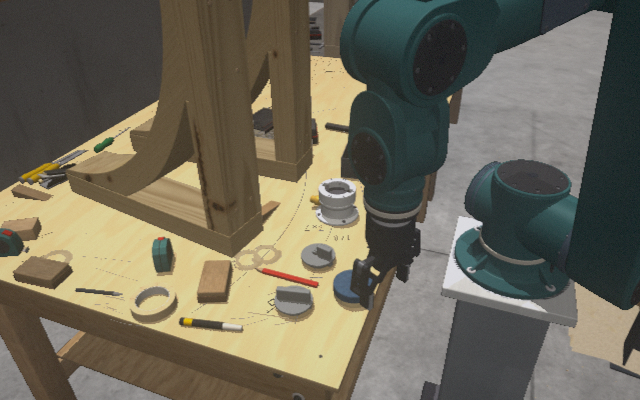

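The scene view shows the caps near (238,187) and (271,203), the pot at (323,212), the tray at (395,255), the tin at (229,205) and the pencil at (263,195). In the side view the whole-bar cap is at (294,298), the snapped one at (319,255), and the pot mouth at (337,190).

Create h.py:
```python
import numpy as np, cv2
from workcell import arm, eyes, close_job
def ray(name,uv,state=None):
    m=eyes.camera_model(name); f=200/np.tan(np.radians(m['vertical_fov']/2))
    d=np.array([uv[0]-m['cx'],uv[1]-m['cy']],float)
    if name!='wrist':
        v=np.array([d[0]/f,d[1]/f,1]); o=-m['R'].T@m['t']; v=m['R'].T@v
    else:
        r=np.hypot(*d); th=r/f; v=np.array([*(np.sin(th)*d/max(r,1e-9)),np.cos(th)])
        T=np.array(m['tool_from_camera']); R=np.array(state['eef_rot'])
        o=np.array(state['ee_pos'])+R@T[:3,3]; v=R@T[:3,:3]@v
    return o,v/np.linalg.norm(v)
def plane(r,z): o,v=r; return o+v*(z-o[2])/v[2]
def tri(*rs):
    A=sum(np.eye(3)-np.outer(v,v) for o,v in rs); b=sum((np.eye(3)-np.outer(v,v))@o for o,v in rs)
    p=np.linalg.solve(A,b); return p,[float(round(np.linalg.norm(np.cross(p-o,v)),1)) for o,v in rs]
def project(P,s):
    m=eyes.camera_model('wrist'); f=200/np.tan(np.radians(m['vertical_fov']/2)); T=np.array(m['tool_from_camera'])
    p=np.array(s['eef_rot']).T@(np.array(P)-s['ee_pos']); c=T[:3,:3].T@(p-T[:3,3])
    r=np.hypot(c[0],c[1]); th=np.arctan2(r,c[2]); return m['cx']+f*th*c[0]/r, m['cy']+f*th*c[1]/r
def snap(n):
    import json
    s=arm.observe(); im=eyes.read_camera('wrist'); cv2.imwrite(f'pics/{n}.png',im[:,:,::-1])
    json.dump({k:np.array(s[k]).tolist() for k in('ee_pos','eef_rot')},open(f'pics/{n}.json','w')); return s,im
def load(n):
    import json
    return json.load(open(f'pics/{n}.json'))
def to_tool(P,s=None):
    s=s or arm.observe(); return np.array(s['eef_rot']).T@(np.array(P)-s['ee_pos'])
```

Run:
```python
from h import *
np.set_printoptions(precision=1,suppress=True)
for n,a,b in(('snapped brim',(271,204),(319,257)),('sound brim',(238,189),(294,301)),('mouth',(323,201),(337,189)),('tin',(229,201),(352,284))):
    print(n,*tri(ray('scene',a),ray('side',b)))
for n,a,z in(('trayfl',(358,251),73),('tray br',(431,231),73),('tray fr',(405,260),73),('tray bl',(388,226),73)): print(n,plane(ray('scene',a),z))
```

```text
snapped brim [465.4 169.4  12.5] [2.2, 2.2]
sound brim [462.  340.6  18.2] [1.9, 1.9]
mouth [488.8 -44.6  86.9] [0.4, 0.4]
tin [352.2 255.2  34.4] [5.6, 5.6]
trayfl [ 349.9 -278.9   73. ]
tray br [ 567.6 -371.    73. ]
tray fr [ 394.1 -388.9   73. ]
tray bl [ 511.6 -266.6   73. ]
```

View pics/wrist0.png

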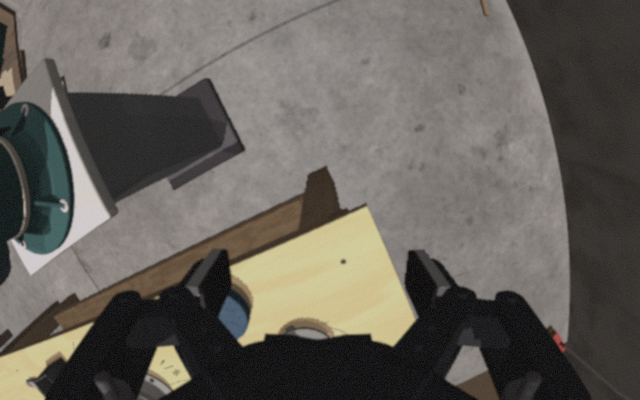

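The wrist view mostly shows the floor and the bench edge, so I'll move over the caps to measure them.

The manual's scale: shifts go in shares of 400 mm and turns go in shares of 45 degrees. Converting my numbers, -28 mm / 400 = -0.07, -8 mm / 400 = -0.02.

>>> {"op": "tcp_steps", "data": {
  "rows": [
    [[1,-0.07,-0.02,-0.01,0],[1,-0.07,-0.02,-0.01,0],[1,-0.07,-0.02,-0.01,0],[1,-0.07,-0.02,-0.01,0],[1,-0.07,-0.02,-0.01,0],[1,-0.07,-0.02,-0.01,0],[1,-0.07,-0.02,-0.01,0],[1,-0.07,-0.02,-0.01,0],[1,-0.07,-0.02,-0.01,0],[1,-0.07,-0.02,-0.01,0],[1,-0.07,-0.02,-0.01,0],[1,-0.07,-0.02,-0.01,0],[1,0,0,0,0],[1,0,0,0,0],[1,0,0,0,0]]
  ]
}}

```text
time: 1.4
ee_pos: [488.2, 241.3, 256.2]
eef_rot: [[-0.901, 0.433, -0.001], [0.433, 0.901, -0.0], [0.001, -0.0, -1.0]]
force: [0.2, -0.9, 0.5]
grip_width: 0.998
grip_force: 0.0
```

```bash
python3 -c "
from h import *
snap('w1')"
```

>>> {"op": "tcp_steps", "data": {
  "rows": [
    [[1,-0.03,-0.075,0,0],[1,-0.03,-0.075,0,0],[1,-0.03,-0.075,0,0],[1,-0.03,-0.075,0,0],[1,0,0,0,0],[1,0,0,0,0],[1,0,0,0,0]]
  ]
}}

```text
time: 2.03
ee_pos: [479.6, 113.1, 256.6]
eef_rot: [[-0.902, 0.432, 0.0], [0.432, 0.902, 0.0], [-0.0, 0.0, -1.0]]
force: [0.4, 0.5, 0.4]
grip_width: 0.996
grip_force: 0.0
```

```bash
python3 -c "
from h import *
snap('w2')"
```

```text
(no output)
```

View pics/w2.png

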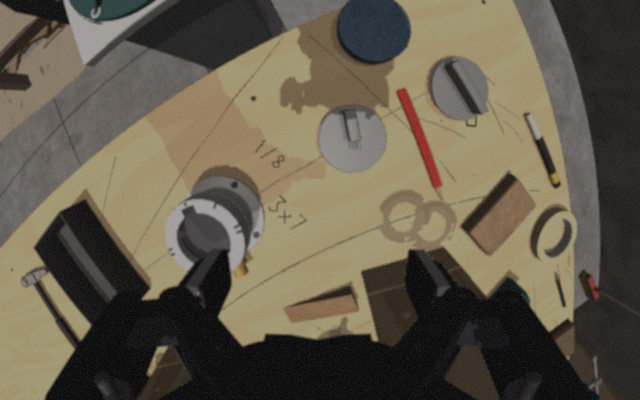

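w2 shows the snapped cap's brim at about (352,139) with its remnant bar running up to (348,110). The sound cap is at (460,88), the tin at (373,29), the pencil from (403,90) to (437,186), the pot mouth at about (205,235) and the tray around (92,265).

Run:
```python
from h import *
np.set_printoptions(precision=1,suppress=True)
rows=[]
for n in('w1','w2'):
    im=cv2.imread(f'pics/{n}.png'); s=load(n); c=[]
    for P in((465,168,22),(462,341,22)):
        u,v=project(P,s); u0=int(u)-40; v0=int(v)-40; print(n,P,u0,v0)
        M=np.float32([[5,0,-5*u0],[0,5,-5*v0]])
        t=cv2.warpAffine(im,M,(400,300+0),flags=cv2.INTER_CUBIC) if 0 else cv2.warpAffine(im,np.float32([[3.7,0,-3.7*u0],[0,3.7,-3.7*v0]]),(400,300),flags=cv2.INTER_CUBIC)
        c.append(t)
    rows.append(np.hstack(c))
    hsv=cv2.cvtColor(im,cv2.COLOR_BGR2HSV)
    m=((hsv[...,1]<45)&(hsv[...,2]>70)).astype(np.uint8)*255
    for k in cv2.findContours(m,0,1)[0]:
        a=cv2.contourArea(k)
        if 800<a<9000: print(n,a,cv2.boundingRect(k),cv2.fitEllipse(cv2.convexHull(k)))
cv2.imwrite('pics/caps.png',np.vstack(rows))
```

```text
w1 (465, 168, 22) 220 135
w1 (462, 341, 22) 338 76
w1 2998.5 (103, 231, 64, 70) ((134.10806274414062, 266.298583984375), (52.884151458740234, 76.65213775634766), 142.02890014648438)
w1 1282.5 (126, 207, 68, 70) ((159.68667602539062, 242.25242614746094), (58.58056640625, 77.14269256591797), 140.2998046875)
w1 2988.0 (231, 142, 65, 65) ((263.0290832519531, 173.80564880371094), (64.14311218261719, 65.66790008544922), 137.12730407714844)
w1 3449.0 (343, 84, 67, 68) ((376.1084899902344, 117.52505493164062), (66.1072006225586, 68.21940612792969), 146.00665283203125)Traceback (most recent call last):
  File "<stdin>", line 16, in <module>
cv2.error: OpenCV(4.12.0) /io/opencv/modules/imgproc/src/shapedescr.cpp:361: error: (-201:Incorrect size of input array) There should be at least 5 points to fit the ellipse in function 'fitEllipseNoDirect'
```

Run:
```python
from h import *
rows=[]
for n in('w1','w2'):
    im=cv2.imread(f'pics/{n}.png'); s=load(n); c=[]
    for P in((465,168,22),(462,341,22)):
        u,v=project(P,s); u0=int(u)-50; v0=int(v)-37; print(n,P,u0,v0)
        c.append(cv2.warpAffine(im,np.float32([[4,0,-4*u0],[0,4,-4*v0]]),(400,300),flags=cv2.INTER_CUBIC))
    rows.append(np.hstack(c))
    hsv=cv2.cvtColor(im,cv2.COLOR_BGR2HSV)
    m=((hsv[...,1]<45)&(hsv[...,2]>70)).astype(np.uint8)*255
    for k in cv2.findContours(m,0,1)[0]:
        a=cv2.contourArea(k); k=cv2.convexHull(k)
        if 800<a<9000 and len(k)>5: print(n,a,[np.round(q,1) for q in cv2.fitEllipse(k)])
cv2.imwrite('pics/caps.png',np.vstack(rows))
```

```text
w1 (465, 168, 22) 210 138
w1 (462, 341, 22) 328 79
w1 2998.5 [array([134.1, 266.3]), array([52.9, 76.7]), np.float64(142.0)]
w1 1282.5 [array([159.7, 242.3]), array([58.6, 77.1]), np.float64(140.3)]
w1 2988.0 [array([263. , 173.8]), array([64.1, 65.7]), np.float64(137.1)]
w1 3449.0 [array([376.1, 117.5]), array([66.1, 68.2]), np.float64(146.0)]
w2 (465, 168, 22) 301 101
w2 (462, 341, 22) 412 50
w2 5928.0 [array([214.3, 226.1]), array([ 91.8, 105.8]), np.float64(40.2)]
w2 3490.0 [array([352. , 138.3]), array([67.2, 67.8]), np.float64(94.2)]
w2 2246.0 [array([460. ,  88.9]), array([56. , 66.5]), np.float64(148.5)]
w2 8446.0 [array([554.7, 144.1]), array([ 73.2, 330.1]), np.float64(170.3)]
w2 1311.5 [array([329.1, -41.5]), array([ 81., 178.]), np.float64(32.1)]
```

View pics/caps.png

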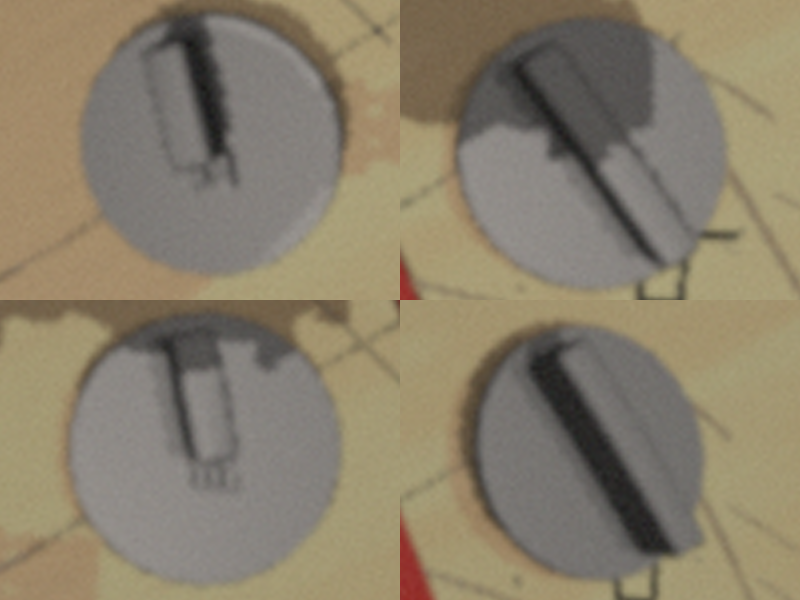

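The crops show the bars clearly. On the snapped cap the remnant's top face runs from (165,48) to (193,160) in w1 and from (199,334) to (215,459) in w2. On the sound cap the top face runs from (541,52) to (681,249) in w1 and from (572,345) to (688,546) in w2.

Run:
```python
from h import *
np.set_printoptions(precision=1,suppress=True)
s1,s2=load('w1'),load('w2')
d={}
for n,a,b in(('snap brim',(263,173.8),(352,138.3)),('sound brim',(376.1,117.5),(460,88.9)),
 ('snap out',(251.25,150),(350.75,109.5)),('snap in',(258.25,178),(354.75,140.75)),
 ('snd up',(363.25,92),(455,61.25)),('snd lo',(398.25,141.25),(484,111.5))):
    r1,r2=ray('wrist',a,s1),ray('wrist',b,s2); p,e=tri(r1,r2); z=22 if 'brim' in n else 52
    d[n]=(plane(r1,z)+plane(r2,z))/2; print(n,p,e,plane(r1,z),plane(r2,z))
for a,b in(('snap out','snap in'),('snd up','snd lo')):
    v=d[b]-d[a]; print(a,np.hypot(*v[:2]),np.degrees(np.arctan2(v[1],v[0])),(d[a]+d[b])/2)
```

```text
snap brim [465.6 169.6  13.9] [0.2, 0.2] [464.7 171.6  22. ] [464.8 169.1  22. ]
sound brim [462.4 337.9  17.8] [0.4, 0.4] [461.6 337.3  22. ] [462.4 335.9  22. ]
snap out [429.  180.2  53.5] [0.1, 0.1] [429.  179.8  52. ] [429.1 180.3  52. ]
snap in [465.2 169.4  45.5] [0.9, 0.9] [463.7 171.3  52. ] [465.2 168.9  52. ]
snd up [424.4 331.6  49. ] [0.3, 0.3] [424.7 331.1  52. ] [424.  330.1  52. ]
snd lo [498.5 346.9  46.2] [1.0, 1.0] [496.4 345.8  52. ] [498.2 343.8  52. ]
snap out 36.78335085695902 -15.757309264832324 [446.7 175.1  52. ]
snd up 74.32167165126569 11.028081518030357 [460.8 337.7  52. ]
```

The measurements agree with each other: bar length is 74–78 mm and bar tops stand about 46–53 mm up. I'll approach the snapped cap now.

To row units: 27.4 mm / 400 = 0.0685, 11.3 mm / 400 = 0.0283, -0.086 rad / 0.7854 = -0.1095.

>>> {"op": "tcp_steps", "data": {
  "rows": [
    [[0.7,0.0283,0.0208,0.0685,0],[0.7,0.0283,0.0208,0.0685,0],[0.7,0.0283,0.0208,0.0685,0],[0.7,0.0283,0.0208,0.0685,0],[0.7,0.0283,0.0208,0.0685,0],[0.7,0,0,0,-0.1095],[0.7,0,0,0,-0.1095],[0.7,0,0,0,0],[0.7,0,0,0,0],[0.7,0,0,0,0]]
  ]
}}

```text
time: 2.92
ee_pos: [447.1, 174.7, 119.7]
eef_rot: [[-0.962, 0.274, 0.0], [0.274, 0.962, 0.0], [-0.0, 0.0, -1.0]]
force: [0.2, -0.6, 0.2]
grip_width: 0.7
grip_force: 0.0
```

```bash
python3 -c "
from h import *
print(to_tool((446.7,175.1,27)))"
```

```text
[ 0.48313335  0.24714177 92.66059549]
```

To row units: 23 mm / 400 = 0.0575, 0.5 mm / 400 = 0.0013.

>>> {"op": "tcp_steps", "data": {
  "rows": [
    [[0.7,0.0013,0,0.0575,0],[0.7,0,0,0.0575,0],[0.7,0,0,0.0575,0],[0.7,0,0,0.0575,0],[0.7,0,0,0,0],[0.7,0,0,0,0],[0,0,0,0,0],[0,0,0,0,0],[0,0,0,0,0],[0,0,0,0,0],[0,0,0,0,0],[0,0,0,0,0],[0,0,0,0,0],[0,0,0,0,0]]
  ]
}}

```text
time: 4.08
ee_pos: [447.2, 174.4, 28.5]
eef_rot: [[-0.962, 0.272, 0.002], [0.272, 0.962, 0.0], [-0.002, 0.001, -1.0]]
force: [-1.6, -0.4, 10.1]
grip_width: 0.107
grip_force: 58.8
```

To row units: -40 mm / 400 = -0.1, -36 mm / 400 = -0.09.

>>> {"op": "tcp_steps", "data": {
  "rows": [
    [[0,0,0,-0.03,0],[0,0,0,-0.09,0],[0,0,0,-0.1,0],[0,0,0,-0.1,0],[0,0,0,-0.1,0],[0,0,0,-0.03,0],[0,-0.0225,-0.08,0,0],[0,-0.0225,-0.08,0,0],[0,-0.0225,-0.08,0,0],[0,-0.0225,-0.08,0,0],[0,-0.0225,-0.08,0,0],[0,-0.0225,-0.08,0,0],[0,-0.0225,-0.08,0,0],[0,-0.0225,-0.08,0,0],[0,-0.0225,-0.08,0,0],[0,0,0,0,0],[0,0,0,0,0],[0,0,0,0,0]]
  ]
}}

```text
time: 5.58
ee_pos: [445.9, -124.7, 207.7]
eef_rot: [[-0.962, 0.273, 0.0], [0.273, 0.962, 0.0], [-0.0, 0.0, -1.0]]
force: [0.2, 0.3, -0.1]
grip_width: -0.003
grip_force: 0.0
```

```bash
python3 -c "
from h import *
snap('w3')"
```

```text
(no output)
```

View pics/w3.png

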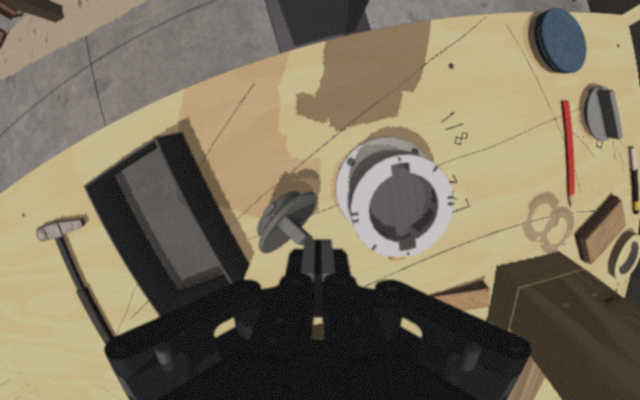

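w3 shows that the cap slipped out. It is tilted at (288,222), between the tray (about (170,230)) and the pot (mouth about (403,203), slots at (404,172) and (406,242)), and may still be falling. I'll let it settle and look again.

To row units: -30 mm / 400 = -0.075, -20 mm / 400 = -0.05.

>>> {"op": "tcp_steps", "data": {
  "rows": [
    [[0.7,-0.025,0,-0.05,0],[0.7,-0.05,0,-0.075,0],[0.7,-0.05,0,-0.075,0],[0.7,0,0,0,0],[0.7,0,0,0,0],[0.7,0,0,0,0],[0.7,0,0,0,0]]
  ]
}}

```text
time: 6.22
ee_pos: [493.3, -137.5, 286.7]
eef_rot: [[-0.962, 0.271, -0.002], [0.271, 0.962, 0.001], [0.002, 0.0, -1.0]]
force: [-0.9, 0.1, 0.9]
grip_width: 0.703
grip_force: 0.0
```

```bash
python3 -c "
from h import *
snap('w4')
for n in('scene','side'): cv2.imwrite(f'pics/{n}4.png',eyes.read_camera(n)[:,:,::-1])
a=cv2.imread('pics/w4.png')[60:260,200:467]; 
cv2.imwrite('pics/w4c.png',cv2.resize(a,None,fx=3,fy=3,interpolation=2)[:600,:800])"
```

```text
(no output)
```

View pics/w4c.png

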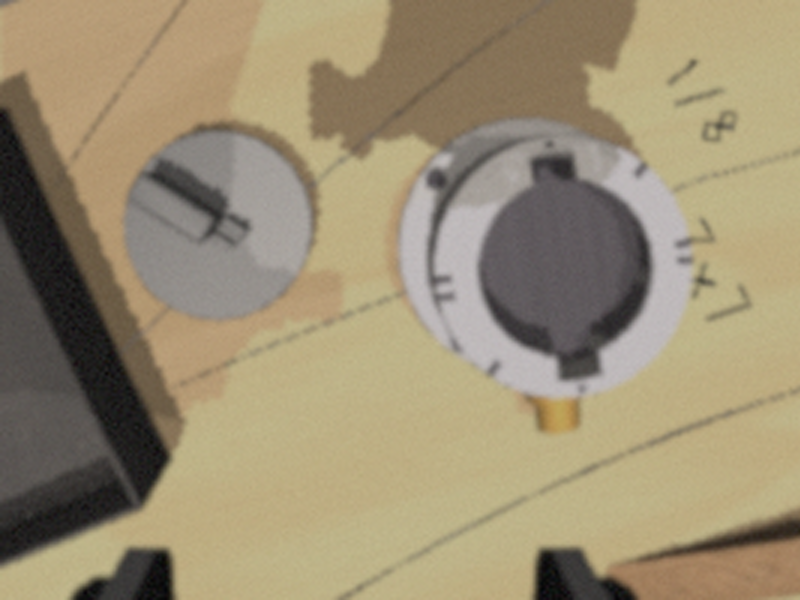

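The cap has come to rest standing upright, with its brim centre at crop (219,223) and its remnant running from (139,192) to (213,229). The pot's rim dots are at crop (549,144) and (582,389), its single ridges at (640,168) and (493,368), and its double ridges at (685,250) and (442,287).

Run:
```python
from h import *
np.set_printoptions(precision=1,suppress=True)
s3,s4=load('w3'),load('w4'); W=lambda p,s,z:plane(ray('wrist',p,s),z)
c=lambda p:(200+p[0]/3,60+p[1]/3)
P={k:W(c(v),s4,z) for k,v,z in(('brim',(219,223),22),('out',(139,192),52),('in',(213,229),52),('dotA',(549,144),90),('dotB',(582,389),90),('vA',(640,168),91),('vB',(493,368),91),('lA',(685,250),91),('lB',(442,287),91))}
for k in P: print(k,P[k][:2])
ang=lambda a,b:np.degrees(np.arctan2(*(P[b]-P[a])[1::-1]))
for a,b in(('out','in'),('dotA','dotB'),('vA','vB'),('lA','lB')): print(a,b,np.hypot(*(P[a]-P[b])[:2]),ang(a,b),((P[a]+P[b])/2)[:2])
for p in((87,186),(182,130),(250,268)): print('tray',W(p,s3,73))
for n in('scene','side'):
    im=cv2.imread(f'pics/{n}4.png'); m=eyes.camera_model(n); f=200/np.tan(np.radians(m['vertical_fov']/2))
    q=m['R']@P['brim']+m['t']; u,v=m['cx']+f*q[0]/q[2],m['cy']+f*q[1]/q[2]
    print(n,u,v)
    hsv=cv2.cvtColor(im,cv2.COLOR_BGR2HSV); k=((hsv[...,1]<50)&(hsv[...,2]>70)).astype(np.uint8)
    nn,lab,st,ce=cv2.connectedComponentsWithStats(k)
    for i in range(1,nn):
        if np.hypot(*(ce[i]-(u,v)))<25 and st[i,4]>20: print(st[i],ce[i])
```

```text
brim [ 436.5 -186.3]
out [ 412.2 -211.4]
in [ 437.5 -184.8]
dotA [439.  -43.1]
dotB [538.8 -53. ]
vA [456.6  -9.3]
vB [520.1 -86.9]
lA [493.3   2. ]
lB [483.  -98.6]
out in 36.63497148249266 46.3818235393813 [ 424.8 -198.1]
dotA dotB 100.27902824588925 -5.6807104506588555 [488.9 -48. ]
vA vB 100.29700689257264 -50.75385265409844 [488.4 -48.1]
lA lB 101.15958580626595 -95.87647022794985 [488.1 -48.3]
tray [ 366.8 -397.3   73. ]
tray [ 351.6 -242.9   73. ]
tray [ 516.9 -223.7   73. ]
scene 348.4806156915073 241.89365563319922
side 367.1426745273326 186.62620552046772
```

Run:
```python
from h import *
np.set_printoptions(precision=1,suppress=True)
s3,s4=load('w3'),load('w4'); W=lambda p,s,z:plane(ray('wrist',p,s),z)
c=lambda p:(200+p[0]/3,60+p[1]/3)
print(W(c((168,455)),s4,0),W(c((137,505)),s4,73))
for p,z in(((185,122),0),((250,268),0),((155,140),73),((87,186),73),((222,290),73)): print(p,W(p,s3,z))
# full tray dark mask in w4
hsv=cv2.cvtColor(cv2.imread('pics/w4.png'),cv2.COLOR_BGR2HSV); m=((hsv[...,2]<95)).astype(np.uint8); m[230:]=0
for k in cv2.findContours(m,0,2)[0]:
    if cv2.contourArea(k)>3000:
        a=cv2.approxPolyDP(k,5,True)[:,0]; 
        for p in a: print('w4',p,W(p,s4,0)[:2],W(p,s4,73)[:2])
print('grasp',to_tool((429,-194,27)),to_tool((429,-194,27),s4))
```

```text
[ 543.1 -251.6    0. ] [ 542.5 -251.7   73. ]
(185, 122) [ 337.  -268.8    0. ]
(250, 268) [ 550.8 -252.4    0. ]
(155, 140) [ 350.5 -277.6   73. ]
(87, 186) [ 366.8 -397.3   73. ]
(222, 290) [ 537.1 -268.3   73. ]
w4 [115 139] [ 354.1 -455.3] [ 365.6 -401. ]
w4 [158 229] [ 526.2 -433.5] [ 509.9 -382.7]
w4 [248 226] [ 562.3 -272.2] [ 540.2 -247.4]
w4 [255 209] [ 538.5 -251.7] [ 520.3 -230.3]
w4 [203  96] [ 347.9 -275.5] [ 360.4 -250.2]
w4 [183  95] [ 334.4 -306.6] [ 349.1 -276.3]
w4 [596   0] [295.1 512.6] [316.1 410.6]
w4 [618 103] [518.3 516.9] [503.3 414.2]
w4 [621 229] [821.6 534. ] [757.7 428.6]
w4 [639 229] [855.6 633.1] [786.1 511.7]
w4 [639   0] [278.7 728.7] [302.4 591.9]
grasp [ 46.5 -71.4 260.1] [ 46.1 -71.9 259.8]
```

Pot: centre (488.5,-48.1), axis at -5.8°, all ridges consistent. Tray: 195 x 127 mm measured, centre about (454,-325). I'll regrasp the snapped cap closer to its centre of mass.

To row units: 40 mm / 400 = 0.1, 30 mm / 400 = 0.075, -0.12 rad / 0.7854 = -0.1528.

>>> {"op": "tcp_steps", "data": {
  "rows": [
    [[0.5,0.03,-0.045,0.075,0],[0.5,0.03,-0.045,0.1,0],[0.5,0.03,-0.045,0.1,0],[0.5,0.03,-0.045,0.075,0],[0.5,0,0,0,-0.1528],[0.5,0,0,0,-0.1528],[0.5,0,0,0,-0.1528],[0.5,0,0,0,-0.1528],[0.5,0,0,0,-0.1528],[0.5,0,0,0,-0.1528],[0.5,0,0,0,-0.1528],[0.5,0,0,0,-0.1528],[0.5,0,0,0,-0.1528],[0.5,0,0,0,0],[0.5,0,0,0,0],[0.5,0,0,0,0]]
  ]
}}

```text
time: 7.7
ee_pos: [430.9, -192.2, 154.1]
eef_rot: [[-0.697, -0.717, -0.0], [-0.717, 0.697, 0.0], [0.0, 0.0, -1.0]]
force: [-0.1, 0.6, -0.1]
grip_width: 0.502
grip_force: 0.0
```

```bash
python3 -c "
from h import *
s=arm.observe();print(to_tool((427,-196.5,26)),s['joint_pos'])"
```

```text
[  5.73553446  -0.24061378 128.06972395] [-5.92608635e-01  1.97979707e-01 -2.88638785e-01  1.08443567e+00
 -3.60625422e-05 -1.39270126e+00]
```

To row units: 36 mm / 400 = 0.09, 32 mm / 400 = 0.08.

>>> {"op": "tcp_steps", "data": {
  "rows": [
    [[0.5,0.0075,0,0.09,0],[0.5,0.0075,0,0.09,0],[0.5,0,0,0.08,0],[0.5,0,0,0.04,0],[0.5,0,0,0.0175,0],[0.5,0,0,0,0],[0.5,0,0,0,0]]
  ]
}}

```text
time: 8.28
ee_pos: [427.3, -196.9, 27.9]
eef_rot: [[-0.695, -0.719, 0.0], [-0.719, 0.695, -0.0], [-0.0, -0.001, -1.0]]
force: [0.5, 0.0, -0.2]
grip_width: 0.5
grip_force: 0.0
```

>>> {"op": "tcp_steps", "data": {
  "rows": [
    [[0,0,0,0,0],[0,0,0,0,0],[0,0,0,0,0],[0,0,0,0,0],[0,0,0,0,0],[0,0,0,0,0],[0,0,0,0,0]]
  ]
}}

```text
time: 8.87
ee_pos: [427.6, -197.0, 28.2]
eef_rot: [[-0.694, -0.72, 0.002], [-0.72, 0.694, -0.001], [-0.0, -0.002, -1.0]]
force: [-1.2, 2.0, 8.8]
grip_width: 0.107
grip_force: 58.8
```

>>> {"op": "tcp_steps", "data": {
  "rows": [
    [[0,0,0,-0.01,0],[0,0,0,-0.02,0],[0,0,0,-0.02,0],[0,0,0,-0.01,0],[0,0,0,0,0],[0,0,0,0,0]]
  ]
}}

```text
time: 9.37
ee_pos: [427.1, -196.8, 51.5]
eef_rot: [[-0.694, -0.72, 0.001], [-0.72, 0.694, -0.0], [-0.0, -0.001, -1.0]]
force: [-0.7, -0.6, -1.4]
grip_width: 0.107
grip_force: 58.6
```

To row units: -18 mm / 400 = -0.045, -14 mm / 400 = -0.035.

>>> {"op": "tcp_steps", "data": {
  "rows": [
    [[0,0,0,-0.02,0],[0,0,0,-0.035,0],[0,0,0,-0.045,0],[0,0,0,-0.045,0],[0,0,0,-0.045,0],[0,0,0,-0.03,0],[0,0,0,-0.015,0],[0,0,0,0,0]]
  ]
}}

```text
time: 10.03
ee_pos: [427.3, -197.0, 146.2]
eef_rot: [[-0.694, -0.72, 0.001], [-0.72, 0.694, -0.001], [-0.0, -0.002, -1.0]]
force: [-0.2, -0.4, -1.4]
grip_width: 0.107
grip_force: 58.8
```

```bash
python3 -c "
from h import *
print(to_tool((444,-335,150)))"
```

```text
[  87.85162501 -107.74995749   -3.60918466]
```

To row units: -15 mm / 400 = -0.0375, -13 mm / 400 = -0.0325.

>>> {"op": "tcp_steps", "data": {
  "rows": [
    [[0,0.01,-0.0125,0,0],[0,0.02,-0.0225,0,0],[0,0.025,-0.0325,0,0],[0,0.03,-0.0375,0,0],[0,0.03,-0.0375,0,0],[0,0.03,-0.0375,0,0],[0,0.03,-0.0375,0,0],[0,0.025,-0.03,0,0],[0,0.015,-0.0175,0,0],[0,0.005,-0.005,0,0],[0,0,0,0,0],[0,0,0,0,0]]
  ]
}}

```text
time: 11.03
ee_pos: [443.4, -334.7, 144.9]
eef_rot: [[-0.694, -0.72, -0.0], [-0.72, 0.694, 0.001], [-0.0, 0.001, -1.0]]
force: [0.7, 0.8, -0.1]
grip_width: 0.104
grip_force: 58.7
```

```bash
python3 -c "
from h import *
print(to_tool((444,-335,36)))"
```

```text
[ -0.23644705  -0.73154789 108.89164253]
```

To row units: 20 mm / 400 = 0.05, 18 mm / 400 = 0.045.

>>> {"op": "tcp_steps", "data": {
  "rows": [
    [[0,0,0,0.025,0],[0,0,0,0.045,0],[0,0,0,0.05,0],[0,0,0,0.05,0],[0,0,0,0.045,0],[0,0,0,0.03,0],[0,0,0,0.02,0],[0,0,0,0,0],[0,0,0,0,0]]
  ]
}}

```text
time: 11.78
ee_pos: [443.7, -334.6, 39.5]
eef_rot: [[-0.693, -0.721, -0.0], [-0.721, 0.693, 0.0], [0.0, 0.0, -1.0]]
force: [-0.8, -0.6, -1.4]
grip_width: 0.102
grip_force: 58.7
```

>>> {"op": "tcp_steps", "data": {
  "rows": [
    [[0.4,0,0,0,0],[0.4,0,0,0,0],[0.4,0,0,0,0],[0.4,0,0,0,0],[0.4,0,0,0,0]]
  ]
}}

```text
time: 12.2
ee_pos: [443.8, -335.1, 39.5]
eef_rot: [[-0.694, -0.72, 0.0], [-0.72, 0.694, -0.0], [-0.0, -0.001, -1.0]]
force: [0.2, -0.7, -0.2]
grip_width: 0.403
grip_force: 0.0
```

>>> {"op": "tcp_steps", "data": {
  "rows": [
    [[0.4,0,0,-0.075,0],[0.4,0,0,-0.1,0],[0.4,0,0,-0.1,0],[0.4,0,0,-0.1,0],[0.4,0,0,-0.075,0],[0.4,0,0,0,0],[0.4,0,0,0,0],[0.4,0,0,0,0]]
  ]
}}

```text
time: 12.87
ee_pos: [443.5, -334.8, 218.6]
eef_rot: [[-0.694, -0.72, -0.0], [-0.72, 0.694, 0.0], [-0.0, 0.001, -1.0]]
force: [0.2, -0.1, -0.9]
grip_width: 0.4
grip_force: 0.0
```

```bash
python3 -c "
from h import *
snap('w5')"
```

```text
(no output)
```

View pics/w5.png

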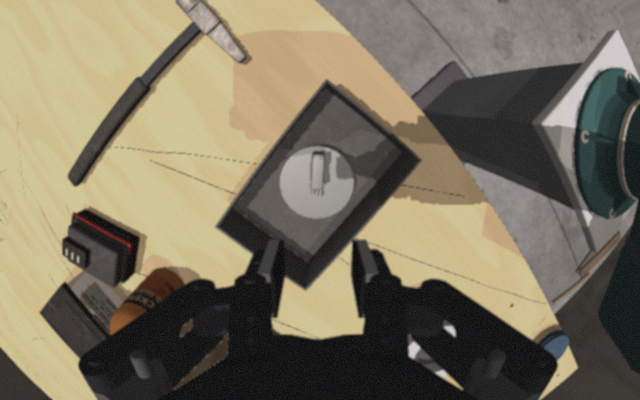

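w5 shows the snapped cap standing inside the tray at (317,180), released. Next is the sound cap.

To row units: -28 mm / 400 = -0.07, 26 mm / 400 = 0.065.

>>> {"op": "tcp_steps", "data": {
  "rows": [
    [[0.6,-0.0375,0.035,0,0],[0.6,-0.07,0.065,0,0],[0.6,-0.07,0.065,0,0],[0.6,-0.07,0.065,0,0],[0.6,-0.07,0.065,0,0],[0.6,-0.07,0.065,0,0],[0.6,-0.07,0.065,0,0],[0.6,-0.07,0.065,0,0],[0.6,-0.07,0.065,0,0],[0.6,-0.07,0.065,0,0],[0.6,-0.07,0.065,0,0],[0.6,-0.07,0.065,0,0],[0.6,-0.07,0.065,0,0],[0.6,-0.07,0.065,0,0],[0.6,-0.07,0.065,0,0],[0.6,-0.07,0.065,0,0],[0.6,-0.07,0.065,0,0],[0.6,-0.07,0.065,0,0],[0.6,-0.015,0,0,0],[0.6,0,0,0,0]]
  ]
}}

```text
time: 14.58
ee_pos: [459.5, 340.9, 217.3]
eef_rot: [[-0.692, -0.722, -0.002], [-0.722, 0.692, -0.001], [0.003, 0.001, -1.0]]
force: [-0.4, -0.9, 0.2]
grip_width: 0.598
grip_force: 0.0
```

>>> {"op": "tcp_steps", "data": {
  "rows": [
    [[0.6,0,0,0,0.1553],[0.6,0,0,0,0.1553],[0.6,0,0,0,0.1553],[0.6,0,0,0,0.1553],[0.6,0,0,0,0.1553],[0.6,0,0,0,0],[0.6,0,0,0,0],[0.6,0,0,0,0]]
  ]
}}

```text
time: 15.25
ee_pos: [459.9, 338.6, 218.9]
eef_rot: [[-0.981, -0.196, -0.0], [-0.196, 0.981, -0.0], [0.001, -0.0, -1.0]]
force: [-0.8, 0.7, 0.1]
grip_width: 0.599
grip_force: 0.0
```

Run:
```python
from h import *
s,im=snap('w6'); print(to_tool((461.5,337,26))); print(project((461.5,337,22),s))
hsv=cv2.cvtColor(im,cv2.COLOR_RGB2HSV); m=((hsv[...,1]<45)&(hsv[...,2]>50)).astype(np.uint8)
for k in cv2.findContours(m,0,1)[0]:
    a=cv2.contourArea(k); k=cv2.convexHull(k)
    if 1500<a<20000 and len(k)>5:
        e=cv2.fitEllipse(k); print(a,np.round(e[0]),np.round(e[1]),e[2],plane(ray('wrist',e[0],s),22))
```

```text
[ -1.28615779  -1.9920684  192.98240376]
(np.float64(316.38329181802925), np.float64(173.49867474703592))
4165.5 [317. 174.] [73. 75.] 170.79495239257812 [461.31161527 338.20461156  22.        ]
5783.0 [ 56. 150.] [88. 95.] 26.808874130249023 [493.11718053 -66.8884371   22.        ]
4775.5 [114.  33.] [122. 238.] 102.8078384399414 [317.63436955  29.05001839  22.        ]
```

The mask gives the cap centre as (461.3,338.2), which matches the earlier measurement.

To row units: 38 mm / 400 = 0.095, 30 mm / 400 = 0.075.

>>> {"op": "tcp_steps", "data": {
  "rows": [
    [[0.6,-0.0025,-0.0025,0.075,0],[0.6,0,-0.0013,0.095,0],[0.6,0,0,0.095,0],[0.6,0,0,0.095,0],[0.6,0,0,0.07,0],[0.6,0,0,0.035,0],[0.6,0,0,0.0125,0],[0.6,0,0,0,0],[0.6,0,0,0,0]]
  ]
}}

```text
time: 16.05
ee_pos: [461.7, 338.2, 29.0]
eef_rot: [[-0.981, -0.194, 0.001], [-0.194, 0.981, 0.0], [-0.001, 0.0, -1.0]]
force: [0.2, -0.5, -0.6]
grip_width: 0.598
grip_force: 0.0
```

>>> {"op": "tcp_steps", "data": {
  "rows": [
    [[0,0,0,0,0],[0,0,0,0,0],[0,0,0,0,0],[0,0,0,0,0],[0,0,0,0,0],[0,0,0,0,0],[0,0,0,0,0]]
  ]
}}

```text
time: 16.63
ee_pos: [462.0, 338.5, 29.2]
eef_rot: [[-0.981, -0.193, 0.002], [-0.193, 0.981, 0.001], [-0.002, 0.001, -1.0]]
force: [-0.3, 0.7, 7.7]
grip_width: -0.004
grip_force: 4.2
```

>>> {"op": "tcp_steps", "data": {
  "rows": [
    [[0,0,0,-0.01,0],[0,0,0,-0.02,0],[0,0,0,-0.035,0],[0,0,0,-0.045,0],[0,0,0,-0.06,0],[0,0,0,-0.06,0],[0,0,0,-0.06,0],[0,0,0,-0.06,0],[0,0,0,-0.04,0],[0,0,0,-0.02,0],[0,0,0,0,0],[0,0,0,0,0]]
  ]
}}

```text
time: 17.63
ee_pos: [461.1, 338.0, 191.8]
eef_rot: [[-0.981, -0.193, -0.0], [-0.193, 0.981, -0.0], [0.0, -0.0, -1.0]]
force: [-0.0, 0.4, -0.8]
grip_width: -0.002
grip_force: 0.0
```

```bash
python3 -c "
from h import *
s=arm.observe();print(to_tool((488.5,-48.1,200)),s['wrist_torque'])"
```

```text
[  47.68753514 -384.08694129   -8.13550839] [0.0310328  0.02382871 0.02147768]
```

The fingers closed empty, so I need to see why.

Run:
```python
from h import *
s,im=snap('w7'); 
a=cv2.imread('pics/w6.png')[100:350,190:450]; b=cv2.imread('pics/w7.png')[100:350,190:450]
c=np.hstack([a,b]); cv2.imwrite('pics/c7.png',cv2.resize(c,(800,385),interpolation=2))
```

```text
(no output)
```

View pics/c7.png

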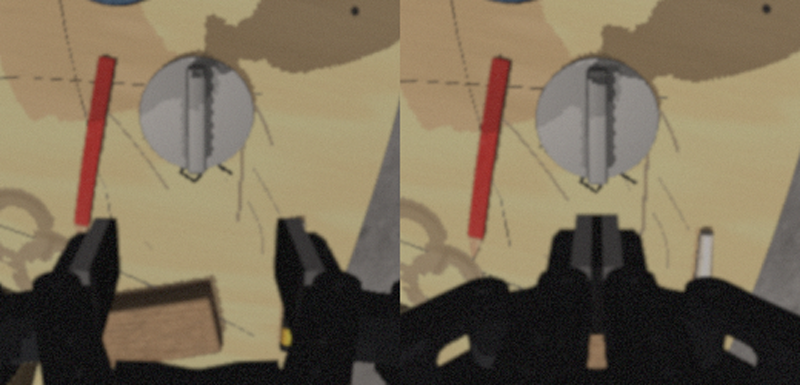

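The cap has not moved. Its bar is at crop (598,120), centred under the shut fingers at (597,240). The pads probably held only the bar's top with their tips and slid off, so I'll approach nearly shut and feel for the brim to grip deeper.

The manual's scale: shifts go in shares of 400 mm and turns go in shares of 45 degrees. Converting my numbers, 38 mm / 400 = 0.095, 30 mm / 400 = 0.075.

>>> {"op": "tcp_steps", "data": {
  "rows": [
    [[0.4,0.0013,0,0.075,0],[0.4,0,0,0.095,0],[0.4,0,0,0.095,0],[0.4,0,0,0.075,0],[0.4,0,0,0.05,0],[0.4,0,0,0.015,0],[0.3,0,0,0,0],[0.3,0,0,0,0],[0.3,0,0,0,0]]
  ]
}}

```text
time: 18.43
ee_pos: [461.5, 338.3, 31.4]
eef_rot: [[-0.981, -0.193, 0.002], [-0.193, 0.981, 0.001], [-0.002, 0.001, -1.0]]
force: [0.2, -0.8, -0.1]
grip_width: 0.297
grip_force: 0.0
```

>>> {"op": "tcp_steps", "data": {
  "rows": [
    [[0.3,0,0,0.005,0],[0.3,0,0,0.005,0],[0.3,0,0,0,0],[0.3,0,0,0,0]]
  ]
}}

```text
time: 18.77
ee_pos: [460.8, 338.0, 26.4]
eef_rot: [[-0.981, -0.193, 0.0], [-0.193, 0.981, 0.0], [-0.0, 0.0, -1.0]]
force: [0.3, -0.2, 0.3]
grip_width: 0.301
grip_force: 0.0
```

>>> {"op": "tcp_steps", "data": {
  "rows": [
    [[0.25,0,0,0.0038,0],[0.25,0,0,0,0],[0.25,0,0,0,0]]
  ]
}}

```text
time: 19.02
ee_pos: [460.7, 337.9, 24.6]
eef_rot: [[-0.981, -0.193, -0.0], [-0.193, 0.981, -0.0], [0.0, -0.0, -1.0]]
force: [-0.2, -0.4, 0.9]
grip_width: 0.251
grip_force: 0.0
```

To row units: 1 mm / 400 = 0.0025.

>>> {"op": "tcp_steps", "data": {
  "rows": [
    [[0.2,0,0,0.0025,0],[0.2,0,0,0,0],[0.2,0,0,0,0]]
  ]
}}

```text
time: 19.27
ee_pos: [460.7, 337.9, 23.6]
eef_rot: [[-0.981, -0.193, -0.0], [-0.193, 0.981, -0.0], [0.0, -0.0, -1.0]]
force: [0.2, -0.2, 0.0]
grip_width: 0.197
grip_force: 0.0
```

>>> {"op": "tcp_steps", "data": {
  "rows": [
    [[0,0,0,0,0],[0,0,0,0,0]]
  ]
}}

```text
time: 19.43
ee_pos: [460.8, 338.0, 23.8]
eef_rot: [[-0.981, -0.193, 0.0], [-0.193, 0.981, 0.0], [-0.0, 0.0, -1.0]]
force: [0.1, 0.8, 2.8]
grip_width: 0.135
grip_force: 58.8
```

>>> {"op": "tcp_steps", "data": {
  "rows": [
    [[0,0,0,0,0],[0,0,0,0,0],[0,0,0,0,0]]
  ]
}}

```text
time: 19.68
ee_pos: [460.8, 338.0, 23.8]
eef_rot: [[-0.981, -0.193, 0.0], [-0.193, 0.981, 0.0], [-0.0, 0.0, -1.0]]
force: [-0.7, -0.3, 3.9]
grip_width: 0.137
grip_force: 59.0
```

To row units: -20 mm / 400 = -0.05, -16 mm / 400 = -0.04, 0.1 rad / 0.7854 = 0.1273.

>>> {"op": "tcp_steps", "data": {
  "rows": [
    [[0,0,0,-0.0075,0],[0,0,0,-0.015,0],[0,0,0,-0.025,0],[0,0,0,-0.04,0],[0,0,0,-0.05,0],[0,0,0,-0.05,0],[0,0,0,-0.05,0],[0,0,0,-0.05,0],[0,0,0,-0.04,0],[0,0,0,-0.025,0],[0,0,0,-0.01,0],[0,0,0,0,0.0764],[0,0,0,0,0.1273],[0,0,0,0,0.1273],[0,0,0,0,0.0446],[0,0,0,0,0],[0,0,0,0,0]]
  ]
}}

```text
time: 21.1
ee_pos: [460.6, 337.8, 168.7]
eef_rot: [[-0.995, 0.099, -0.0], [0.099, 0.995, -0.0], [0.0, -0.0, -1.0]]
force: [0.2, 0.3, -1.4]
grip_width: 0.13
grip_force: 58.7
```

```bash
python3 -c "
from h import *
s=arm.observe();print(to_tool((488.5,-48.1,165)),np.degrees(np.arctan2(s['eef_rot'][1][0],s['eef_rot'][0][0])))"
```

```text
[ -65.98145409 -381.28422694    3.71663618] 174.31585545965874
```

To row units: -28 mm / 400 = -0.07, -2.5 mm / 400 = -0.0063.

>>> {"op": "tcp_steps", "data": {
  "rows": [
    [[0,-0.0025,-0.015,0,0],[0,-0.005,-0.03,0,0],[0,-0.0075,-0.045,0,0],[0,-0.01,-0.06,0,0],[0,-0.0125,-0.07,0,0],[0,-0.0125,-0.07,0,0],[0,-0.0125,-0.07,0,0],[0,-0.0125,-0.07,0,0],[0,-0.0125,-0.07,0,0],[0,-0.0125,-0.07,0,0],[0,-0.0125,-0.07,0,0],[0,-0.0125,-0.07,0,0],[0,-0.0125,-0.07,0,0],[0,-0.01,-0.06,0,0],[0,-0.0075,-0.045,0,0],[0,-0.0063,-0.035,0,0],[0,-0.0025,-0.02,0,0],[0,-0.0013,-0.0125,0,0],[0,0,0,0,0],[0,0,0,0,0]]
  ]
}}

```text
time: 22.77
ee_pos: [487.8, -47.5, 168.7]
eef_rot: [[-0.995, 0.101, -0.0], [0.101, 0.995, 0.0], [0.0, 0.0, -1.0]]
force: [-0.0, -0.2, -2.0]
grip_width: 0.138
grip_force: 58.7
```

Run:
```python
from h import *
s,im=snap('w8');print(to_tool((488.5,-48.1,98)),np.degrees(np.arctan2(s['eef_rot'][1][0],s['eef_rot'][0][0])))
for n in('scene','side'): cv2.imwrite(f'pics/{n}8.png',eyes.read_camera(n)[:,:,::-1])
```

```text
[-0.71233197 -0.79602292 70.71456685] 174.22959392473118
```

To row units: 14 mm / 400 = 0.035, 12 mm / 400 = 0.03.

>>> {"op": "tcp_steps", "data": {
  "rows": [
    [[0,-0.0005,-0.002,0.015,0],[0,0,0,0.03,0],[0,0,0,0.035,0],[0,0,0,0.03,0],[0,0,0,0.015,0],[0,0,0,0,0],[0,0,0,0,0]]
  ]
}}

```text
time: 23.5
ee_pos: [488.1, -48.4, 118.7]
eef_rot: [[-0.995, 0.1, -0.0], [0.1, 0.995, 0.0], [0.0, 0.0, -1.0]]
force: [0.0, -0.3, -0.9]
grip_width: 0.137
grip_force: 58.7
```

>>> {"op": "tcp_steps", "data": {
  "rows": [
    [[0,0,0,0.0075,0],[0,0,0,0.0075,0],[0,0,0,0.0075,0],[0,0,0,0,0]]
  ]
}}

```text
time: 23.83
ee_pos: [488.0, -48.6, 109.3]
eef_rot: [[-0.995, 0.101, -0.0], [0.101, 0.995, 0.0], [0.0, 0.0, -1.0]]
force: [0.4, 0.9, -2.3]
grip_width: 0.137
grip_force: 58.7
```

```bash
python3 -c "
from h import *
print(to_tool((488.5,-48.1,98)))"
```

```text
[-0.43656398  0.50624913 11.2748214 ]
```

Already 4–5 mm inside with no contact force, so I'll carry on down.

To row units: 3 mm / 400 = 0.0075, 2 mm / 400 = 0.005.

>>> {"op": "tcp_steps", "data": {
  "rows": [
    [[0,0,0.001,0.0075,0],[0,0,0,0.0075,0],[0,0,0,0.005,0],[0,0,0,0,0],[0,0,0,0,0]]
  ]
}}

```text
time: 24.25
ee_pos: [488.2, -48.2, 101.6]
eef_rot: [[-0.995, 0.101, -0.0], [0.101, 0.995, 0.0], [0.0, 0.0, -1.0]]
force: [0.6, -0.0, -1.4]
grip_width: 0.135
grip_force: 58.7
```

>>> {"op": "tcp_steps", "data": {
  "rows": [
    [[0,0,0,0.0025,0],[0,0,0,0.0025,0],[0,0,0,0.0025,0],[0,0,0,0,0],[0,0,0,0,0]]
  ]
}}

```text
time: 24.67
ee_pos: [488.2, -48.2, 98.6]
eef_rot: [[-0.995, 0.101, -0.0], [0.101, 0.995, -0.0], [0.0, -0.0, -1.0]]
force: [0.2, 0.6, -1.0]
grip_width: 0.135
grip_force: 58.7
```

To row units: 0.7 mm / 400 = 0.0018, 0.3 mm / 400 = 0.0008.

>>> {"op": "tcp_steps", "data": {
  "rows": [
    [[0,0,0,0.0018,0],[0,0,0,0.0008,0],[0,0,0,0,0],[0,0,0,0,0]]
  ]
}}

```text
time: 25.0
ee_pos: [488.3, -48.2, 97.8]
eef_rot: [[-0.995, 0.101, 0.0], [0.101, 0.995, -0.0], [-0.0, -0.0, -1.0]]
force: [-1.1, 1.7, 2.9]
grip_width: 0.134
grip_force: 59.2
```

>>> {"op": "tcp_steps", "data": {
  "rows": [
    [[0,0,0,0.0013,0],[0,0,0,0,0],[0,0,0,0,0]]
  ]
}}

```text
time: 25.25
ee_pos: [488.4, -48.2, 97.8]
eef_rot: [[-0.995, 0.101, 0.001], [0.101, 0.995, -0.0], [-0.001, -0.0, -1.0]]
force: [-4.1, 0.4, 10.9]
grip_width: 0.134
grip_force: 60.2
```

```bash
python3 -c "
from h import *
s=arm.observe();print(s['force'],s['wrist_torque'])"
```

```text
[-4.11477241  0.44490186 10.88373167] [ 0.20286529  0.73934318 -0.08278119]
```

Seated: contact comes at exactly the expected height, 97.8. Now I'll turn it clockwise, which is positive about tool z.

To row units: -0.3 mm / 400 = -0.0008, 0.06 rad / 0.7854 = 0.0764.

>>> {"op": "tcp_steps", "data": {
  "rows": [
    [[0,0,0,-0.0008,0],[0,0,0,0,0.0637],[0,0,0,0,0.0764],[0,0,0,0,0.0764],[0,0,0,0,0.0764],[0,0,0,0,0.0764],[0,0,0,0,0.0637],[0,0,0,0,0],[0,0,0,0,0]]
  ]
}}

```text
time: 26.0
ee_pos: [488.7, -48.1, 97.8]
eef_rot: [[-0.905, 0.425, 0.001], [0.425, 0.905, 0.0], [-0.001, 0.001, -1.0]]
force: [-0.1, 2.5, 5.8]
grip_width: 0.137
grip_force: 59.6
```

```bash
python3 -c "
from h import *
s=arm.observe();print(s['force'],s['wrist_torque'],np.degrees(np.arctan2(s['eef_rot'][1][0],s['eef_rot'][0][0])))"
```

```text
[-0.11384597  2.4872104   5.8202474 ] [ 0.37445815 -0.07426377  0.03839994] 154.82516123455034
```

To row units: 0.06 rad / 0.7854 = 0.0764.

>>> {"op": "tcp_steps", "data": {
  "rows": [
    [[0,0,0,0,0.0637],[0,0,0,0,0.0764],[0,0,0,0,0.0764],[0,0,0,0,0.0764],[0,0,0,0,0.0764],[0,0,0,0,0.0764],[0,0,0,0,0.0637],[0,0,0,0,0.0509],[0,0,0,0,0],[0,0,0,0,0],[0,0,0,0,0]]
  ]
}}

```text
time: 26.92
ee_pos: [488.7, -48.1, 97.8]
eef_rot: [[-0.638, 0.77, 0.001], [0.77, 0.638, 0.0], [-0.001, 0.001, -1.0]]
force: [0.9, 1.9, 6.7]
grip_width: 0.137
grip_force: 59.6
```

```bash
python3 - <<'E'
from h import *
s,im=snap('w9');print(s['force'],s['wrist_torque'],np.degrees(np.arctan2(s['eef_rot'][1][0],s['eef_rot'][0][0])))
sc,sd=eyes.read_camera('scene')[:,:,::-1],eyes.read_camera('side')[:,:,::-1]
z=lambda a:cv2.resize(a,(400,300),interpolation=2)
u,v=project((488.5,-48,90),s); print(u,v)
top=np.hstack([z(sc[165:240,273:373]),z(sd[155:230,287:387])])
w=cv2.resize(im[:,:,::-1][190:340,200:440],(480,300))
bot=np.hstack([w,np.zeros((300,320,3),np.uint8)])
cv2.imwrite('pics/end.png',np.vstack([top,bot]))
E
```

```text
[0.88572139 1.90550621 6.69535985] [ 0.38280468 -0.05338255  0.13680358] 129.64446844732242
318.13635932547146 231.82911454608256
```

View pics/end.png

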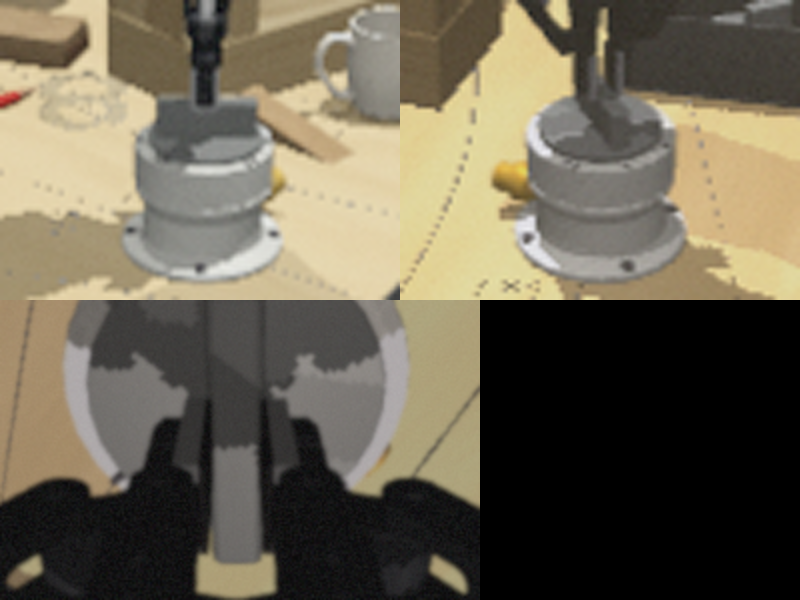

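The cap is fully down with its brim on the rim and concentric. The bar is centred between the pads and aligned with the tool. The turn is 44.6°, and the measured torque of 0.137 N m matches the spring at 45°.

```bash
python3 -c "
from workcell import arm, eyes, close_job
print(close_job())"
```

```text
the job is handed in; nothing more can be done
None
```

The job is handed in, with the verdict not shown to me: the snapped cap lies in the scrap tray (it slipped from the gripper once on the way, landed upright on the bench and was picked up again), and the sound cap is fully down in the pot, turned about 45° clockwise to the vent position and still gripped.

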